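Seat the gauge block and hold the sprung guard open at 45 degrees

ROBOT

A 7-joint arm with a two-finger parallel gripper is mounted at the origin on a cart in front of the work surface, level with it; the furniture and walls round the work are solid. World frame = base frame: x ahead of the robot, y to its left, z up, the work surface at z = 0. Lengths are in m, angles in rad, forces in N, time in s.
With the tool pointing down it reaches from about 0.4 to 0.875 m from the base axis. Payload 6.5 kg.
Tool frame: the origin (TCP) lies between the finger pads; the fingertips stand 25 mm ahead of it and the grasp point (between the pads) lies 6 mm ahead of it; z points along the fingers, y is the line along which they close (so a half turn about z gives the same grasp; the last joint's range is limited). The gripper opens to 88 mm and grips with 3 to 60 N. Pads are 18 mm wide; open, the fingers measure 123 mm over their backs; the gripper's body (75 mm by 187 mm) begins 45 mm behind the grasp point.
Start: joints at [1.088, 0.536, -0.004, 1.538, 0.003, 1.067, -0.071], TCP at [0.263, -0.594, 0.264] pointing down, gripper open.
Joint ranges: [-2.7, 2.7], [-0.37, 2.16], [-1.27, 1.26], [0.24, 2.4], [-1.31, 4.45], [0.19, 1.91], [-2.76, 2.76]. Speed limits (rad/s): [2.39, 2.39, 3.14, 3.14, 3.14, 3.14, 3.14].

INTERFACE

Orientations are given as a rotation vector (axis times angle).
In Python, from plant import * gives the robot as it stands.
- The arm moves only by the shell command python3 -m jog 'ROWS' [OPENING] [FORCE]. ROWS is text: rows parted by semicolons, each of 4 numbers parted by spaces: the shift along the world's x, y, z scaled (see below), then the turn about the world's z scaled (see below). A call has 1 to 8 rows; each row is the pose to reach, as a shift and turn from the pose commanded when the call began, turning the shorter way round; what a row does not reach only later rows make up. The controller multiplies each number of a shift by 0.15 m and each number of a turn by 360 degrees. A row lasts 1/8 s, in which the tool goes at most 62.5 mm and 10.7 degrees, less where a joint would pass 70% of its speed; a pose out of reach is approached as far as the arm can. A call with a number of a shift or a turn outside -1 to 1 is refused whole. A call with a gripper value outside its range is refused whole. OPENING is the opening, from -1 (shut) to 1 (fully open), set as the call begins (- or left out, the last holds). The fingers move at their own pace and stop on an object; FORCE is the grip in N (left out, the last holds). Time passes only in rows, so rows that repeat a pose let the fingers close. It gives the time, the measured TCP pose, the force, the opening and the grip force at its end, in the units of the state.
- state(): the state, without advancing time (a new reading comes with each control period).
- get_image(name): name is "side" or "top" or "wrist"; returns (picture, depth): 384x512x3 uint8, blue, green, red; 384x512 float32, m along the optical axis (not along the pixel's ray), 0 where there is no reading.
- camera_params(name): a dict with "camera_matrix" (3x3 intrinsics, pixels), "rvec" (rotation vector, rad) and "tvec" (3), from world to camera coordinates, as OpenCV has them; the wrist camera has in their place "T_tool_cam" (4x4, takes a point from camera to tool coordinates, whose origin is the TCP and whose axes are the flange's). Camera axes: x right, y down, z forward; pixel columns grow to the right and rows downward; lengths in m; the calibration is good to about 2 mm. A picture is of the moment at which its call begins: read the wrist's pose just before it. camera_params takes no time and is no camera call.
- sign_off(): hands the job in; it is judged then, once.
The state is a dict: "time_s": time; "joint_positions": joint angles; "joint_vel": joint speeds; "effort": joint torques, N m; "ee_pos": TCP position; "tcp_rot": TCP orientation; "ft_force": force on the tool from outside, world axes, zero at the start; "ft_torque": the same for the moment, N m; "grip_width": finger opening in m; "gripper_force": force on a finger pad.
Only numpy, scipy, OpenCV 4.12 (cv2) and the standard library are available. Lean on these libraries where they do the work, as an engineer would, in place of code of your own. Each camera call takes 0.05 s, during which the arm holds its last target. There are 200 camera calls.

TASK

Get the gauge station ready for a colleague to adjust its probes: pick up the drilled aluminium block and seat it flat and fully home in the rectangular nest of the station, and let go of it. Then grip the crossbar handle of the orange-framed guard, lift the guard to 45 degrees (in line with the two fixed yellow pointers beside it) and keep it there: the guard springs shut by itself, so the program finishes while still holding it open. Leave the block seated, and do not disturb the white tape roll, the round tin and the red marker.

Things in the scene. Friction and masses are not known exactly. Their poses are not given: they have to be found in the camera images.
- block_center (a point): centre of the loose drilled aluminium gauge block, 40 (x) x 60 (y) x 25 (z) mm, 0.11 to 0.22 kg, standing on the bench with its row of holes up; axes along its edges, z up. Easily grasped from above across its 40 mm width (its x). Between the block and the station a full carrier rack stands on the bench, 225 mm high, its near corner about 0.55 m from the robot: carry over it or round in front of it
- nest_floor (a point): centre of the floor of the nest, a rectangular pocket 43 mm (x) x 63 mm (y) and 7 mm deep, edges chamfered, in the top face of the fixed grey station; x and y along the pocket's sides, z up. The block goes in with its 60 mm side along this y, either way round, and then stands 18 mm above the plate; seated, its centre is 12.5 mm above this point. The station's base plate is 130 (x) x 190 (y) x 14 mm, the nest at its right half seen from the robot
- guard_hinge (a point): middle of the guard's hinge axis, 56 mm above the bench, at the far left of the station; same axes as nest_floor; the hinge axis runs along y, and the shut guard lies level from here towards -x. Two fixed yellow pointers, 57 mm long, rise from the hinge ends at 45 degrees, as high as 42 mm above the axis
- guard_grip (a point): centre of the crossbar handle at the free edge of the guard, 120 mm from the hinge axis: a round orange bar 16 mm in diameter and 30 mm long along the hinge axis (y), on a 10 mm wide neck that leaves 22 mm free between bar and guard frame; shut it is 56 mm above the bench and 42 mm above the station's base plate. Easily gripped from above by its two end faces; it can then turn between the pads as the guard swings
- guard (a joint): opening angle of the guard, rad: 0 shut (level), 0.785 at 45 degrees, stop at 1.6. A spring and its weight pull it shut: about 2 to 3 N at the handle
- probe_tin: round white tin, 60 mm in diameter, 22 mm high; a bystander; origin at the middle of its underside
- tape_white: roll of white tape lying flat, 96 mm in diameter, 25 mm high; a bystander; origin at the middle of its underside
- marker_red: red marker pen lying flat, 132 mm long (along its y), 15 mm thick; a bystander; origin at the middle of its underside
Things that resemble listed ones, but are neither listed nor needed, are in the scene too. Leave any blue look-alike of the part that bears block_center alone.

How it is judged:
By the outcome, as a careful person would: the job done as asked, in the order asked, and still so for the second after the job is handed in, while the arm keeps its last pose, push and grip.
It also fails if it takes over 61 s, if anything falls off the work surface, if the arm or the gripper's body presses on something with over 40 N, if the wrist force passes 120 N, or if a joint passes its speed limit or range.

## Working session

There is one attempt and no reset: what is moved stays moved. The work goes in short steps, Python scripts to look and compute and a shell command to move; the robot and the scene stay as the last step left them, time stands still between calls to the robot, and variables do not carry over. Pictures are saved under pics/ and viewed, at most 10 in all, crops included, and the job is handed in when it is done.

```bash
mkdir -p pics; cat > h.py <<'E'
from plant import *
import numpy as np, cv2
from scipy.spatial.transform import Rotation as R
def grab(n):
    s=state(); im,d=get_image(n); p=camera_params(n); K=np.array(p["camera_matrix"])
    if n=="wrist":
        T=np.eye(4);T[:3,:3]=R.from_rotvec(s["tcp_rot"]).as_matrix();T[:3,3]=s["ee_pos"]
        M=T@np.array(p["T_tool_cam"])
    else:
        W=np.eye(4);W[:3,:3]=cv2.Rodrigues(np.array(p["rvec"],float))[0];W[:3,3]=np.ravel(p["tvec"]);M=np.linalg.inv(W)
    return im,d,K,M
def cloud(d,K,M):
    v,u=np.mgrid[:d.shape[0],:d.shape[1]]
    c=np.stack([(u-K[0,2])/K[0,0]*d,(v-K[1,2])/K[1,1]*d,d],-1)
    return c@M[:3,:3].T+M[:3,3]
def onz(px,z,K,M):
    r=M[:3,:3]@np.array([(px[0]-K[0,2])/K[0,0],(px[1]-K[1,2])/K[1,1],1]);return M[:3,3]+r*(z-M[2,3])/r[2]
E
python3 - <<'E'
from h import *
s=state();print(s)
o=[]
for n in("top","side"):
    im,d,K,M=grab(n);np.savez(f"{n}0.npz",im=im,d=d,K=K,M=M);print(n,M[:3,3]);cv2.imwrite(f"pics/{n}0.png",cv2.resize(im,(800,600)))
E
```

```text
{'time_s': 0.0, 'joint_positions': array([ 1.08777112,  0.53717753, -0.00442687,  1.53883595,  0.00260849,
        1.06730006, -0.07113619]), 'joint_vel': array([-0.0011932 , -0.00019091, -0.00036104,  0.00142881, -0.00087692,
        0.00050032, -0.00017157]), 'effort': array([ 1.15514017e-04, -5.70982504e+01,  9.91155133e-01, -2.51602489e+01,
       -5.61760599e-02,  1.78937061e-02,  1.43755519e-04]), 'ee_pos': array([ 0.26291206, -0.59384471,  0.26284628]), 'tcp_rot': array([-3.07196003e+00, -6.49876909e-01,  7.69312633e-04]), 'ft_force': array([ 0.08685297,  0.56395363, -0.18265443]), 'ft_torque': array([-0.03232856,  0.03341568,  0.03852882]), 'gripper_force': 0.0, 'grip_width': 0.08831993812516852}
top [0.27240904 0.10215174 1.33269234]
side [0.35539243 1.04916103 0.73446693]
```

View pics/top0.png

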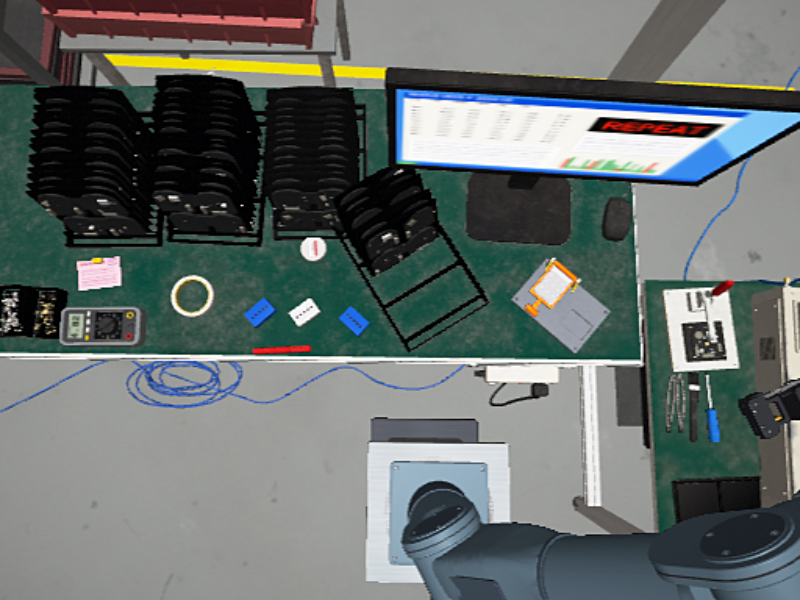

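View pics/side0.png

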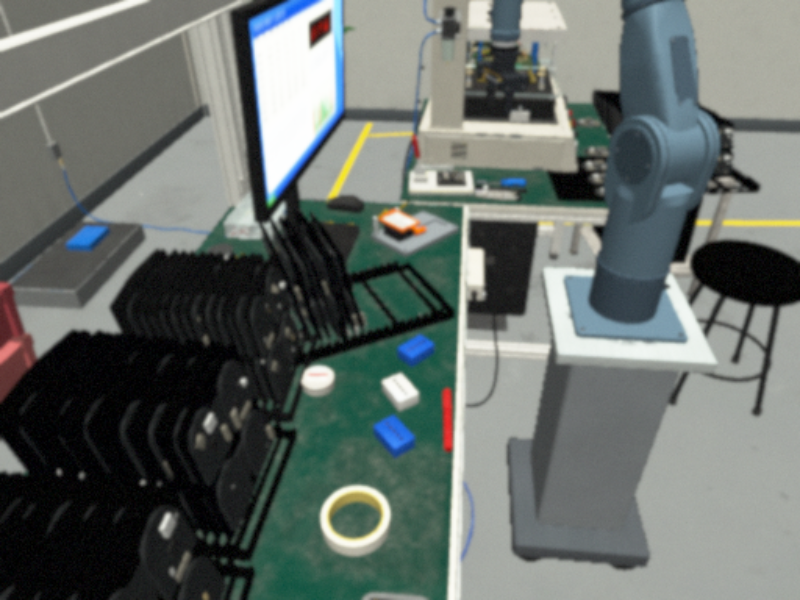

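The top view shows the aluminium block (white, about 304,312) between two blue look-alikes. The station is at about (560,305), rotated, and the open carrier rack lies between them around (415,270). I'll enlarge the block and station to get closer positions.

```bash
python3 - <<'E'
from h import *
z=np.load("top0.npz");im,d,K,M=[z[k] for k in("im","d","K","M")]
a=im[160:235,150:250];b=im[160:235,320:420]
f=lambda a:cv2.resize(a,(800,600),interpolation=cv2.INTER_CUBIC)[:, :]
cv2.imwrite("pics/crop.png",np.hstack([cv2.resize(a,(400,300),interpolation=cv2.INTER_CUBIC),cv2.resize(b,(400,300),interpolation=cv2.INTER_CUBIC)]))
P=cloud(d,K,M)
hsv=cv2.cvtColor(im,cv2.COLOR_BGR2HSV)
m=np.zeros(d.shape,bool);m[185:212,180:207]=1
m&=(hsv[...,1]<60)&(hsv[...,2]>120)&(P[...,2]>.01)
q=P[m];print("block",m.sum(),q.mean(0),cv2.minAreaRect((q[:,:2]*1000).astype(np.float32)))
m=np.zeros(d.shape,bool);m[155:230,320:400]=1
m&=(P[...,2]>.008)&(P[...,2]<.02)&(hsv[...,1]<70)
q=P[m];print("plate",m.sum(),q.mean(0),cv2.minAreaRect((q[:,:2]*1000).astype(np.float32)))
m=np.zeros(d.shape,bool);m[155:230,320:400]=1
m&=(hsv[...,1]>130)&(hsv[...,0]<22)&(hsv[...,2]>150)
q=P[m];print("orange",m.sum(),np.median(q,0),cv2.minAreaRect((q[:,:2]*1000).astype(np.float32)))
m=(P[...,2]>.1)&(P[...,2]<.3)&(P[...,0]>.3)&(P[...,1]>-.3)&(P[...,1]<.3);q=P[m];print("rack hi",q.min(0),q.max(0))
E
```

```text
block 193 [0.43981164 0.30856127 0.03236437] ((354.35357666015625, 225.423583984375), (289.45025634765625, 62.14474868774414), 44.26875305175781)
plate 1236 [ 0.45410833 -0.2898316   0.0144359 ] ((489.68121337890625, -288.99859619140625), (262.5212097167969, 247.355712890625), 76.6653060913086)
orange 201 [ 0.4969053  -0.24181761  0.06103794] ((498.8407897949219, -251.56373596191406), (69.52397155761719, 155.29672241210938), 48.366966247558594)
rack hi [ 0.48364399 -0.29984635  0.10012064] [1.11716508 0.29996543 0.29995271]
```

View pics/crop.png

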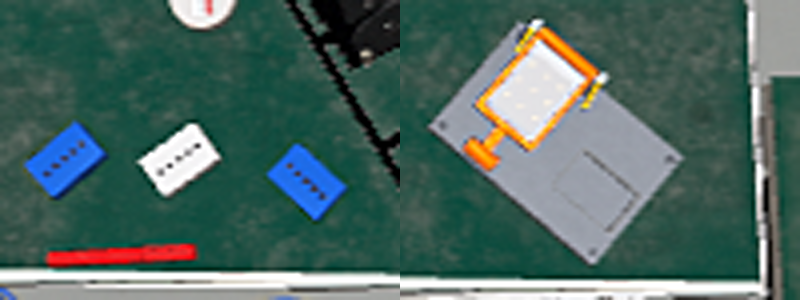

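The enlarged crop shows the block's top face at crop x 138–220, y 123–196, and the nest corners at (585,152), (638,193), (607,232), (553,190). The handle is at (482,152).

```bash
python3 - <<'E'
from h import *
z=np.load("top0.npz");im,d,K,M=[z[k] for k in("im","d","K","M")]
def f(n,pts,ox,zz):
    p=np.array([onz(((x+.5)/4-.5+ox,(y+.5)/4-.5+160),zz,K,M)[:2] for x,y in pts]);print(n,p.round(3).tolist(),p.mean(0).round(4))
    e=np.roll(p,-1,0)-p;print(" len",np.linalg.norm(e,axis=1).round(3),"deg",np.degrees(np.arctan2(e[:,1],e[:,0])).round(1))
f("block",[(193,123),(220,156),(166,196),(138,160)],150,.025)
f("nest",[(185,152),(238,193),(207,232),(153,190)],320,.014)
f("plate",[(30,125),(192,263),(282,158),(120,25)],320,.014)
f("handle",[(65,150),(75,137),(100,155),(92,167)],320,.062)
T=R.from_rotvec(state()["tcp_rot"]).as_matrix();print("tool y dir",np.degrees(np.arctan2(T[1,1],T[0,1])))
print(camera_params("wrist"))
E
```

```text
block [[0.474, 0.298], [0.445, 0.272], [0.408, 0.32], [0.44, 0.346]] [0.4419 0.3088]
 len [0.039 0.06  0.042 0.059] deg [-139.7  127.8   39.2  -54.7]
nest [[0.456, -0.31], [0.419, -0.356], [0.384, -0.327], [0.421, -0.28]] [ 0.4201 -0.3179]
 len [0.059 0.046 0.06  0.046] deg [-128.4  140.5   51.6  -40.7]
plate [[0.479, -0.17], [0.356, -0.312], [0.452, -0.397], [0.573, -0.254]] [ 0.4649 -0.2833]
 len [0.188 0.128 0.187 0.126] deg [-130.9  -41.5   49.6  138. ]
handle [[0.45, -0.19], [0.462, -0.199], [0.446, -0.22], [0.435, -0.213]] [ 0.4482 -0.2057]
 len [0.015 0.026 0.013 0.027] deg [ -37.9 -126.1  145.7   57.6]
tool y dir -66.11283336000434
{'camera_matrix': array([[326.99492974,   0.        , 253.8184629 ],
       [  0.        , 326.99492974, 195.04690162],
       [  0.        ,   0.        ,   1.        ]]), 'T_tool_cam': array([[ 3.15211130e-04, -9.62621434e-01, -2.70850283e-01,
         6.82316534e-02],
       [ 9.99999950e-01,  3.05101632e-04,  7.94303879e-05,
         1.17108394e-03],
       [ 6.17546957e-06, -2.70850294e-01,  9.62621482e-01,
        -1.21496074e-01],
       [ 0.00000000e+00,  0.00000000e+00,  0.00000000e+00,
         1.00000000e+00]])}
```

```bash
python3 -m jog '0.2 0.35 0 0.02; 0.35 0.7 0 0.03; 0.5 1 0 0.04; 0.5 1 0 0.04' 1 && python3 -m jog '0.2 0.35 0 0.02; 0.35 0.7 0 0.03; 0.5 1 0 0.03; 0.5 1 0 0.03; 0.5 1 0 0.03; 0.5 1 0 0.03'
python3 - <<'E'
from h import *
im,d,K,M=grab("wrist");np.savez("w1.npz",im=im,d=d,K=K,M=M);cv2.imwrite("pics/w1.png",cv2.resize(im,(800,600),interpolation=cv2.INTER_CUBIC))
E
```

```text
time_s: 0.6
ee_pos: [0.3407, -0.4403, 0.2636]
tcp_rot: [-2.962, -1.04, -0.002]
ft_force: [-0.6, -0.2, 0.7]
grip_width: 0.0883
gripper_force: 0.0
time_s: 1.35
ee_pos: [0.4122, -0.2961, 0.2635]
tcp_rot: [2.86, 1.3, -0.001]
ft_force: [0.6, 0.2, 0.6]
grip_width: 0.0882
gripper_force: 0.0
```

View pics/w1.png

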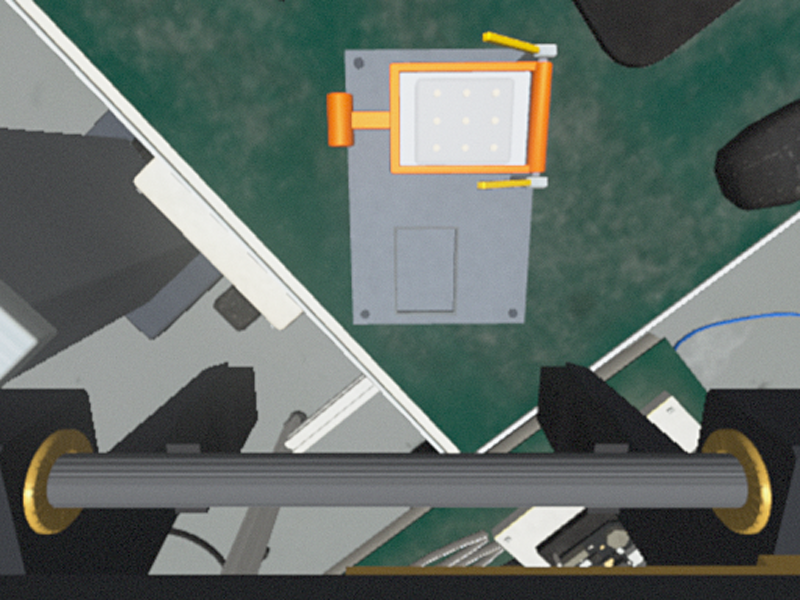

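The wrist view shows the nest at x 395–456, y 227–311 (800 px scale), the handle bar at x 328–353, y 93–146, and the plate's near edge at y 323.

```bash
python3 - <<'E'
from h import *
z=np.load("w1.npz");im,d,K,M=[z[k] for k in("im","d","K","M")]
S=.64
def f(n,pts,zz):
    p=np.array([onz(((x+.5)*S-.5,(y+.5)*S-.5),zz,K,M)[:2] for x,y in pts]);print(n,p.round(3).tolist(),p.mean(0).round(4))
    e=np.roll(p,-1,0)-p;print(" len",np.linalg.norm(e,axis=1).round(3),"deg",np.degrees(np.arctan2(e[:,1],e[:,0])).round(1))
f("nest",[(395,227),(456,228),(454,311),(397,310)],.014)
f("plate",[(346,50),(534,50),(525,323),(353,323)],.014)
f("handle",[(328,93),(351,93),(353,146),(330,146)],.058)
f("holes",[(359,63),(513,313),(364.5,314)],.014)
P=cloud(d,K,M)
print("depth plate",P[195,240],"nest",P[172,272],"handle",P[77,217])
T=R.from_rotvec(state()["tcp_rot"]).as_matrix();print("tool y dir",np.degrees(np.arctan2(T[1,1],T[0,1])),state()["ee_pos"])
# refine edges: gradient in rectified top-down nest-frame picture
E
```

```text
nest [[0.426, -0.279], [0.459, -0.309], [0.418, -0.356], [0.386, -0.327]] [ 0.4221 -0.3177]
 len [0.044 0.063 0.043 0.063] deg [ -42.  -130.7  137.9   50.2]
plate [[0.478, -0.17], [0.572, -0.252], [0.453, -0.399], [0.354, -0.313]] [ 0.4642 -0.2833]
 len [0.124 0.19  0.131 0.189] deg [ -41.1 -129.   138.9   49. ]
handle [[0.452, -0.189], [0.462, -0.198], [0.443, -0.221], [0.432, -0.212]] [ 0.4472 -0.2049]
 len [0.014 0.03  0.014 0.03 ] deg [ -41.1 -130.2  138.9   49.1]
holes [[0.479, -0.181], [0.451, -0.387], [0.365, -0.313]] [ 0.4318 -0.2938]
 len [0.207 0.113 0.174] deg [-98.  139.3  49.1]
depth plate [ 0.37665996 -0.31297164  0.01616392] nest [ 0.42183321 -0.31834773  0.0073555 ] handle [ 0.44664538 -0.20558531  0.06459759]
tool y dir -41.086046640787075 [ 0.41230276 -0.29591128  0.26356388]
```

```bash
python3 -m jog '0 0.2 0.4 0.03; 0 0.4 0.8 0.05; 0 0.7 1 0.06; 0 1 1 0.06' && python3 -m jog '0 0.4 0 0.03; 0 0.8 0 0.05; 0 1 0 0.06; 0 1 0 0.06' && python3 -m jog '0 0.4 0 0.03; 0 0.8 0 0.05; 0 1 0 0.06; 0 1 0 0.06'  && python3 -m jog '0.1 0.4 0 0.03; 0.15 0.8 -0.4 0.04; 0.2 1 -0.8 0.04; 0.2 1 -1 0.04; 0.2 1 -1 0.04; 0.2 1 -1 0.04' && python3 -m jog '0 0.03 -0.4 0; 0 0.03 -0.4 0; 0 0.03 -0.4 0; 0 0.03 -0.4 0'
python3 - <<'E'
from h import *
im,d,K,M=grab("wrist");np.savez("w2.npz",im=im,d=d,K=K,M=M);cv2.imwrite("pics/w2.png",cv2.resize(im,(800,600),interpolation=cv2.INTER_CUBIC))
T=R.from_rotvec(state()["tcp_rot"]).as_matrix();print("tool y dir",np.degrees(np.arctan2(T[1,1],T[0,1])),state()["ee_pos"])
E
```

```text
time_s: 1.9
ee_pos: [0.4143, -0.1441, 0.4169]
tcp_rot: [2.56, 1.812, 0.006]
ft_force: [0.7, 0.1, -0.2]
grip_width: 0.088
gripper_force: 0.0
time_s: 2.4
ee_pos: [0.4133, 0.0065, 0.4138]
tcp_rot: [2.174, 2.267, 0.0]
ft_force: [0.4, -0.3, -0.2]
grip_width: 0.088
gripper_force: 0.0
time_s: 2.9
ee_pos: [0.4137, 0.1557, 0.4135]
tcp_rot: [-1.713, -2.633, -0.0]
ft_force: [-0.3, -0.9, 0.1]
grip_width: 0.0883
gripper_force: 0.0
time_s: 3.65
ee_pos: [0.4448, 0.3041, 0.2651]
tcp_rot: [1.374, 2.823, 0.001]
ft_force: [-0.0, 0.1, -0.1]
grip_width: 0.0884
gripper_force: 0.0
time_s: 4.15
ee_pos: [0.4445, 0.3107, 0.2063]
tcp_rot: [1.37, 2.824, 0.005]
ft_force: [-1.0, 0.6, -0.1]
grip_width: 0.0884
gripper_force: 0.0
tool y dir 38.245953043570005 [0.4442262  0.3106136  0.20592167]
```

View pics/w2.png

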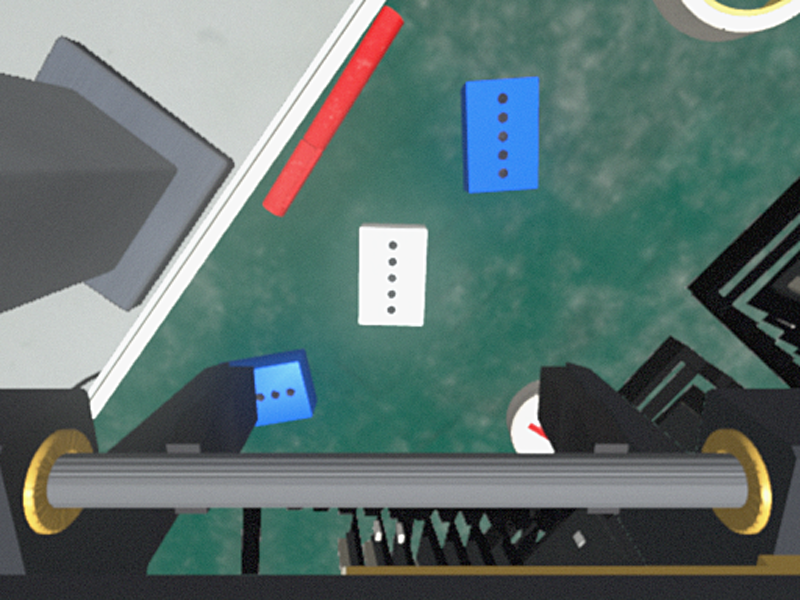

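The block's top face has corners at (360,228), (427,229), (424,325) and (358,324), almost aligned with the tool.

```bash
python3 - <<'E'
from h import *
z=np.load("w2.npz");im,d,K,M=[z[k] for k in("im","d","K","M")]
S=.64
p=np.array([onz(((x+.5)*S-.5,(y+.5)*S-.5),.025,K,M)[:2] for x,y in [(360,228),(427,229),(424,325),(358,324)]]);print(p.mean(0))
e=np.roll(p,-1,0)-p;print(np.linalg.norm(e,axis=1),np.degrees(np.arctan2(e[:,1],e[:,0])))
m=((im.min(-1)>170)).astype(np.uint8);n,l,st,c=cv2.connectedComponentsWithStats(m);k=l[int(250*S),int(375*S)]
q=np.argwhere(l==k)[:,::-1];w=np.array([onz(a,.025,K,M)[:2] for a in q])*1000;print(st[k],cv2.minAreaRect(w.astype(np.float32)))
c=p.mean(0);s=state();dp=np.r_[c,.035]-s["ee_pos"];print("d units",dp/.15)
E
```

```text
[0.44118962 0.30889296]
[0.03958156 0.05961715 0.04107882 0.05956214] [  37.37118723  -52.62649531 -142.73171104  125.93313647]
[ 229  145   45   64 2574] ((440.7484130859375, 309.3691711425781), (40.39656066894531, 61.41025161743164), 36.128211975097656)
d units [-0.02024383 -0.01147097 -1.13947777]
```

```bash
python3 -m jog '-0.02 -0.012 -0.3 -0.003; -0.02 -0.012 -0.6 -0.003; -0.02 -0.012 -0.8 -0.003; -0.02 -0.012 -0.9 -0.003; -0.02 -0.012 -1 -0.003; -0.02 -0.012 -1 -0.003' && python3 -m jog '0 0 -0.08 0; 0 0 -0.14 0; 0 0 -0.14 0; 0 0 -0.14 0' && python3 -m jog '0 0 0 0;0 0 0 0;0 0 0 0;0 0 0 0;0 0 0 0;0 0 0 0;0 0 0 0;0 0 0 0' -1 35
```

```text
time_s: 4.95
ee_pos: [0.4402, 0.3084, 0.0536]
tcp_rot: [1.397, 2.814, -0.0]
ft_force: [0.1, -0.6, 1.3]
grip_width: 0.0884
gripper_force: 0.0
time_s: 5.45
ee_pos: [0.4402, 0.3085, 0.0328]
tcp_rot: [1.397, 2.814, 0.0]
ft_force: [-0.1, 0.3, 0.5]
grip_width: 0.0883
gripper_force: 0.0
time_s: 6.45
ee_pos: [0.4403, 0.3085, 0.0328]
tcp_rot: [1.397, 2.814, 0.001]
ft_force: [1.4, 1.0, 0.5]
grip_width: 0.0399
gripper_force: 35.0
```

```bash
python3 -m jog '0 0 0 0;0 0 0 0;0 0 0 0;0 0 0.025 0; 0 0 0.025 0; 0 0 0.025 0' 0.2 && python3 -m jog '0 0 0 0;0 0 0 0;0 0 0 0;0 0 0 0;0 0 0 0;0 0 0 0' -1 35 && python3 -m jog '0 0 0.3 0;0 0 0.6 0;0 0 1 0;0 0 1 0' &&  python3 -m jog '0 0 0.4 0;0 0 0.8 0;0 0 1 0;0 0 1 0'
```

```text
time_s: 7.2
ee_pos: [0.4402, 0.3084, 0.0366]
tcp_rot: [1.397, 2.814, 0.0]
ft_force: [-0.5, -0.4, -0.1]
grip_width: 0.0533
gripper_force: 0.0
time_s: 7.95
ee_pos: [0.4402, 0.3083, 0.0364]
tcp_rot: [1.397, 2.814, -0.0]
ft_force: [0.2, -0.9, -1.3]
grip_width: 0.0394
gripper_force: 35.0
time_s: 8.45
ee_pos: [0.442, 0.3102, 0.1904]
tcp_rot: [1.395, 2.81, 0.01]
ft_force: [0.2, 0.4, -1.9]
grip_width: 0.0398
gripper_force: 35.0
time_s: 8.95
ee_pos: [0.4407, 0.3087, 0.3371]
tcp_rot: [1.397, 2.812, 0.003]
ft_force: [-0.1, 0.1, -2.5]
grip_width: 0.0398
gripper_force: 35.0
```

```bash
python3 -m jog '0 -0.3 0.2 -0.03; -0.05 -0.7 0.2 -0.055; -0.1 -1 0.2 -0.055; -0.1 -1 0.2 -0.055' && python3 -m jog '0 -0.4 0 -0.03; 0 -0.8 0 -0.055; 0 -1 0 -0.055; 0 -1 0 -0.055' && python3 -m jog '0 -0.4 0 -0.03; 0 -0.8 0 -0.055; 0 -1 0 -0.055; 0 -1 0 -0.055' && python3 -m jog '0 -0.4 0 -0.03; 0 -0.8 0 -0.05; 0 -1 -0.4 -0.052; 0 -1 -0.8 -0.052;  0 -1 -0.95 -0.052' && python3 -m jog '-0.02 -0.18 -0.4 0; -0.02 -0.18 -0.4 0;-0.02 -0.18 -0.4 0;-0.02 -0.18 -0.4 0'
python3 - <<'E'
from h import *
im,d,K,M=grab("wrist");np.savez("w3.npz",im=im,d=d,K=K,M=M);cv2.imwrite("pics/w3.png",cv2.resize(im,(800,600),interpolation=cv2.INTER_CUBIC))
T=R.from_rotvec(state()["tcp_rot"]).as_matrix();print("tool y dir",np.degrees(np.arctan2(T[1,1],T[0,1])),state()["ee_pos"])
E
```

```text
time_s: 9.45
ee_pos: [0.4243, 0.1537, 0.3638]
tcp_rot: [-1.868, -2.525, 0.008]
ft_force: [0.1, 0.7, -1.3]
grip_width: 0.0393
gripper_force: 35.0
time_s: 9.95
ee_pos: [0.4246, 0.0066, 0.3645]
tcp_rot: [-2.27, -2.169, 0.004]
ft_force: [-0.2, -0.2, -2.0]
grip_width: 0.0395
gripper_force: 35.0
time_s: 10.45
ee_pos: [0.4252, -0.1422, 0.3649]
tcp_rot: [-2.607, -1.749, 0.002]
ft_force: [-1.1, 0.7, -1.9]
grip_width: 0.0394
gripper_force: 35.0
time_s: 11.08
ee_pos: [0.4244, -0.288, 0.2194]
tcp_rot: [-2.85, -1.306, 0.004]
ft_force: [0.4, 0.4, -1.0]
grip_width: 0.0394
gripper_force: 35.0
time_s: 11.58
ee_pos: [0.424, -0.3177, 0.1657]
tcp_rot: [2.855, 1.307, 0.003]
ft_force: [-0.2, -0.1, -1.8]
grip_width: 0.0396
gripper_force: 35.0
tool y dir -40.82492891086085 [ 0.42374829 -0.31804781  0.16570082]
```

View pics/w3.png

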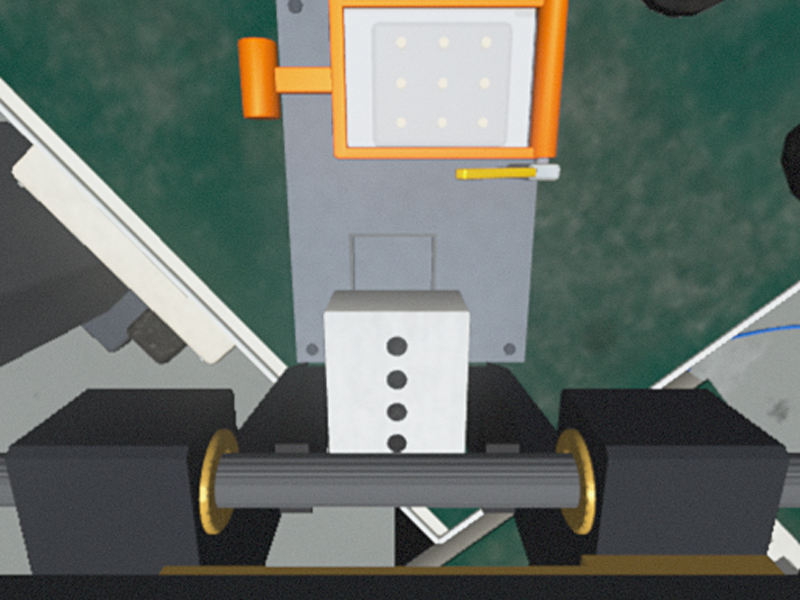

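The held block's far top edge runs (326,311)–(469,311) and its far bottom edge (331,291)–(463,291). The nest's far edge runs (352,236)–(434,236).

```bash
python3 - <<'E'
from h import *
z=np.load("w3.npz");im,d,K,M=[z[k] for k in("im","d","K","M")]
S=.64;s=state();t=s["ee_pos"]
ex=np.array([np.cos(np.radians(-41)),np.sin(np.radians(-41))]);ey=np.array([-ex[1],ex[0]])
def f(n,pts,zz):
    p=np.array([onz(((x+.5)*S-.5,(y+.5)*S-.5),zz,K,M)[:2] for x,y in pts]);e=p[1]-p[0]
    c=p.mean(0);print(n,c,"nestframe",(c-t[:2])@ex*1000,(c-t[:2])@ey*1000,"len",np.linalg.norm(e),"deg",np.degrees(np.arctan2(e[1],e[0])));return c
a=f("top",[(326,311),(469,311)],t[2]-.0114)
b=f("bot",[(331,291),(463,291)],t[2]-.0364)
c=f("nest",[(352.5,236),(434,236)],.014)
f("nest left",[(352.5,236),(355,290)],.014)
f("nest right",[(434,236),(433,290)],.014)
f("plate R",[(297,363),(526,361)],.014)
f("holes R",[(312,349),(510,349)],.014)
E
```

```text
top [ 0.44335945 -0.29635989] nestframe 0.5721724100089903 29.234157078913757 len 0.03876541160459386 deg -40.830459321132096
bot [ 0.44287019 -0.29683628] nestframe 0.5154651873940862 28.55363736411915 len 0.042050132467350225 deg -40.82368849557196
nest [ 0.44254522 -0.29467494] nestframe -1.147760129812418 29.97161399775118 len 0.04361014913819991 deg -40.80580643397937
nest left [ 0.41657922 -0.29191279] nestframe -22.55668561490651 15.021016456189509 len 0.02976392719570779 deg -129.47512235609008
nest right [ 0.44933986 -0.3202055 ] nestframe 20.72976993655356 15.16114955470946 len 0.029769091151688725 deg -130.7206104466383
plate R [ 0.40314684 -0.35615514] nestframe 9.45254530565453 -42.27573578946812 len 0.1312971290427368 deg -40.312025878247276
holes R [ 0.40808511 -0.34994028] nestframe 9.102186920112642 -34.34552477167875 len 0.11269780642216848 deg -40.84374307117529
```

```bash
python3 -m jog '-0.01 0.004 -0.3 0; -0.01 0.004 -0.55 0; -0.01 0.004 -0.7 0; -0.01 0.004 -0.7 0; -0.01 0.004 -0.7 0; -0.01 0.004 -0.7 0' - 20 && python3 -m jog '0 0 -0.02 0; 0 0 -0.04 0; 0 0 -0.06 0; 0 0 -0.06 0;  0 0 -0.06 0'
```

```text
time_s: 12.38
ee_pos: [0.4216, -0.3186, 0.0604]
tcp_rot: [2.856, 1.304, 0.002]
ft_force: [-0.4, -0.8, -1.5]
grip_width: 0.0402
gripper_force: 20.0
time_s: 13.0
ee_pos: [0.4206, -0.318, 0.0499]
tcp_rot: [-2.858, -1.305, 0.0]
ft_force: [-0.1, 0.5, -1.5]
grip_width: 0.0393
gripper_force: 20.0
```

```bash
python3 -m jog '0 0 -0.01 0; 0 0 -0.02 0; 0 0 -0.02 0; 0 0 -0.02 0' && python3 -m jog '0 0 -0.01 0; 0 0 -0.02 0; 0 0 -0.03 0; 0 0 -0.03 0'
```

```text
time_s: 13.5
ee_pos: [0.4207, -0.318, 0.047]
tcp_rot: [2.858, 1.305, -0.0]
ft_force: [-0.7, 0.0, -2.3]
grip_width: 0.0398
gripper_force: 20.0
time_s: 14.0
ee_pos: [0.4206, -0.318, 0.0434]
tcp_rot: [2.858, 1.305, -0.001]
ft_force: [-3.1, 1.8, 12.2]
grip_width: 0.0396
gripper_force: 20.0
```

```bash
python3 -m jog '0 0 0 0; 0 0 0 0; 0 0 0 0; 0 0 0 0' 0.25 && python3 -m jog '0 0 0.1 0; 0 0 0.5 0; 0 0 0.9 0; -0.1 -0.1 1 0; -0.25 -0.3 1 0; -0.25 -0.3 1 0; -0.25 -0.3 1 0'
python3 - <<'E'
from h import *
im,d,K,M=grab("wrist");np.savez("w4.npz",im=im,d=d,K=K,M=M);cv2.imwrite("pics/w4.png",cv2.resize(im,(800,600),interpolation=cv2.INTER_CUBIC))
T=R.from_rotvec(state()["tcp_rot"]).as_matrix();print("tool y dir",np.degrees(np.arctan2(T[1,1],T[0,1])),state()["ee_pos"],state()["joint_positions"])
E
```

```text
time_s: 14.5
ee_pos: [0.4207, -0.3181, 0.0424]
tcp_rot: [-2.858, -1.305, 0.0]
ft_force: [-0.3, 0.6, -0.4]
grip_width: 0.0549
gripper_force: 0.0
time_s: 15.38
ee_pos: [0.3834, -0.3626, 0.193]
tcp_rot: [2.858, 1.305, 0.001]
ft_force: [0.5, -0.3, 0.3]
grip_width: 0.055
gripper_force: 0.0
tool y dir -40.850053164752104 [ 0.38374581 -0.36218575  0.19279937] [ 0.86884012  0.43709807 -0.24815956  1.91131579  0.1432326   0.80993361
 -0.16887853]
```

View pics/w4.png

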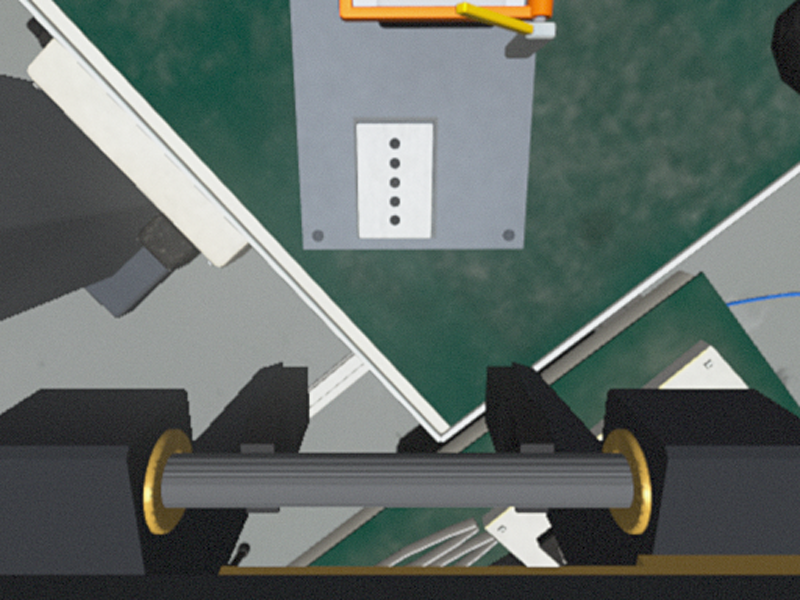

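```bash
python3 -m jog '0.1 0.3 0 0.03; 0.2 0.6 0 0.06; 0.3 0.8 0 0.09; 0.4 1 0 0.12; 0.4 1 0 0.15; 0.4 1 0 0.15' && python3 -m jog '0 0 0 0.03; 0 0.03 0 0.06; 0 0.05 -0.2 0.09; 0 0.05 -0.3 0.1; 0 0.05 -0.3 0.1; 0 0.05 -0.3 0.1'
python3 - <<'E'
from h import *
z=np.load("w4.npz");P=cloud(z["d"],z["K"],z["M"])
S=.64
for u,v in((365,130),(425,130),(365,232),(425,232),(330,180),(480,180)):
    a,b=int(u*S),int(v*S);print(u,v,np.median(P[b-1:b+2,a-1:a+2,2]).round(4))
z=np.load("w3.npz");K,M=z["K"],z["M"]
p=np.array([onz(((x+.5)*S-.5,(y+.5)*S-.5),.058,K,M)[:2] for x,y in [(239,40),(272,38),(278,117),(243,118)]]);print(p.mean(0))
im,d,K,M=grab("wrist");np.savez("w5.npz",im=im,d=d,K=K,M=M);cv2.imwrite("pics/w5.png",cv2.resize(im,(800,600),interpolation=cv2.INTER_CUBIC))
s=state();T=R.from_rotvec(s["tcp_rot"]).as_matrix();print("tool y dir",np.degrees(np.arctan2(T[1,1],T[0,1])),s["ee_pos"],s["joint_positions"])
E
```

```text
time_s: 16.18
ee_pos: [0.4435, -0.2119, 0.1925]
tcp_rot: [-1.953, -2.46, -0.001]
ft_force: [1.0, 0.1, 0.5]
grip_width: 0.0552
gripper_force: 0.0
time_s: 16.92
ee_pos: [0.4436, -0.2058, 0.148]
tcp_rot: [1.102, 2.941, -0.0]
ft_force: [-0.2, 0.2, -0.1]
grip_width: 0.0551
gripper_force: 0.0
365 130 0.0326
425 130 0.0327
365 232 0.0326
425 232 0.0328
330 180 0.0149
480 180 0.0144
[ 0.44690728 -0.20434163]
tool y dir 48.941485085052186 [ 0.44366061 -0.20579898  0.14816938] [ 0.8313719   0.51529602 -0.60954838  2.01836057  0.4345448   0.73555623
  0.80848249]
```

View pics/w5.png

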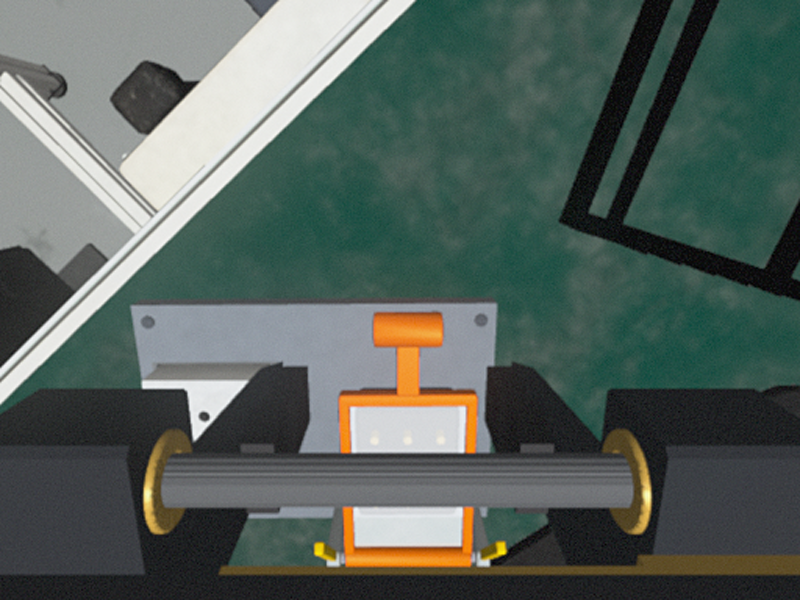

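The block is seated flat: its top is at 32.7 mm at all four corners. The handle bar is at x 374–441, y 314–346 and needs a small offset.

```bash
python3 - <<'E'
from h import *
z=np.load("w5.npz");K,M=z["K"],z["M"];S=.64;t=np.array([.4437,-.2058,.148])
for zz in(.056,.06):
    p=onz((408*S-.5,330.5*S-.5),zz,K,M);print(p,(np.r_[p[:2],.061]-t)/.15)
E
```

```text
[ 0.44739501 -0.20512182  0.056     ] [ 0.02463338  0.00452119 -0.58      ]
[ 0.44632543 -0.20430613  0.06      ] [ 0.0175029  0.0099591 -0.58     ]
```

```bash
python3 -m jog '0.02 0.007 -0.2 0; 0.02 0.007 -0.4 0; 0.02 0.007 -0.5 0; 0.02 0.007 -0.58 0; 0.02 0.007 -0.58 0; 0.02 0.007 -0.58 0' && python3 -m jog '0 0 0 0;0 0 0 0;0 0 0 0;0 0 0 0;0 0 0 0;0 0 0 0' -1 25
```

```text
time_s: 17.73
ee_pos: [0.4467, -0.2047, 0.0611]
tcp_rot: [1.098, 2.942, -0.0]
ft_force: [-0.9, -0.6, -0.4]
grip_width: 0.0554
gripper_force: 0.0
time_s: 18.48
ee_pos: [0.4476, -0.2032, 0.0608]
tcp_rot: [1.095, 2.942, 0.004]
ft_force: [4.1, 3.3, -0.8]
grip_width: 0.0293
gripper_force: 25.0
```

```bash
python3 -m jog '0.008 0.006 0.07 0; 0.015 0 0.14 0; 0.027 -0.01 0.207 0; 0.05 -0.03 0.31 0; 0.087 -0.062 0.4 0; 0.135 -0.105 0.49 0; 0.183 -0.145 0.566 0; 0.183 -0.145 0.566 0' - 30 && python3 -m jog '0 0 0 0;0 0 0 0'
python3 - <<'E'
from h import *
for n in("side","wrist"):
    im,d,K,M=grab(n);np.savez(n+"6.npz",im=im,d=d,K=K,M=M)
    if n=="side": a=cv2.resize(im[120:180,225:305],(800,600),interpolation=cv2.INTER_CUBIC)
    else: a=cv2.resize(im,(800,600))
    cv2.imwrite(f"pics/{n}6.png",a)
E
```

```text
time_s: 19.48
ee_pos: [0.4733, -0.2253, 0.1464]
tcp_rot: [-1.097, -2.942, -0.001]
ft_force: [0.2, 6.8, -1.6]
grip_width: 0.0293
gripper_force: 30.0
time_s: 19.73
ee_pos: [0.4728, -0.2248, 0.1457]
tcp_rot: [-1.096, -2.942, -0.002]
ft_force: [-0.1, 5.9, -1.1]
grip_width: 0.0294
gripper_force: 30.0
```

View pics/side6.png

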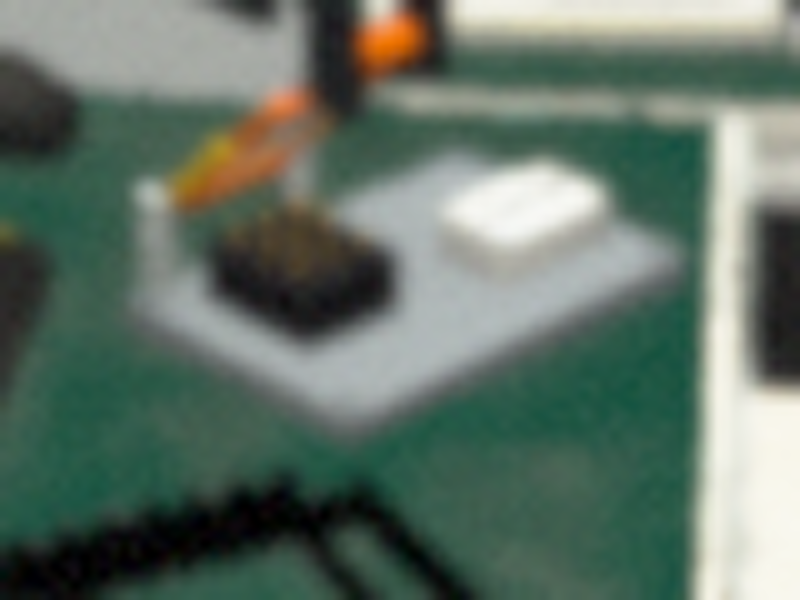

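View pics/wrist6.png

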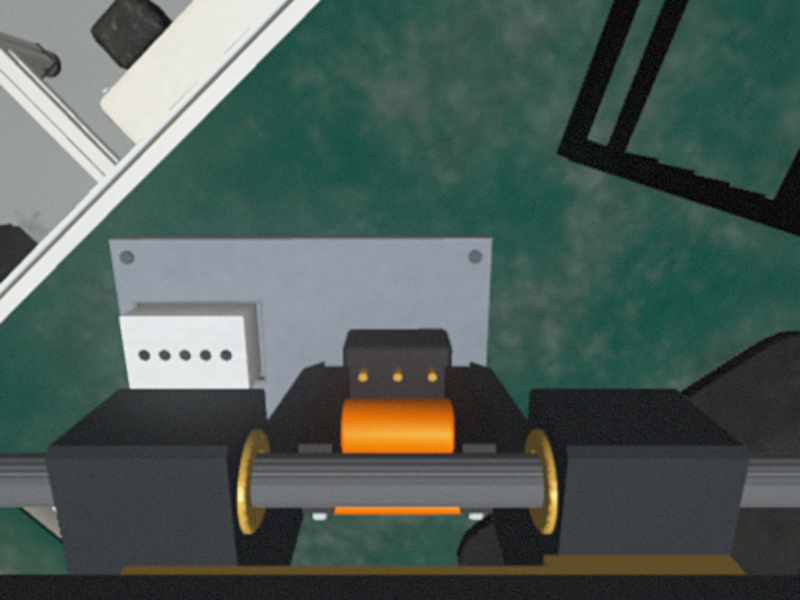

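The guard is up, in line with the near yellow pointer in the side view, and the block is still seated. The handle is at about (392,45) in the side crop. I'll check the angle by reprojection.

```bash
python3 - <<'E'
from h import *
e=np.array([.755,-.656,0]);z0=np.array([0,0,1.])
h=np.array([.4465,-.2045,.056])+.12*e
for n in("side6","wrist6"):
    z=np.load(n+".npz");im,d,K,M=z["im"],z["d"],z["K"],z["M"];W=np.linalg.inv(M)
    for th in(40,43,45,47,50):
        t=np.radians(th);r=[]
        for L in(.12,.0) :
            p=h+L*(-np.cos(t)*e+np.sin(t)*z0);c=W[:3,:3]@p+W[:3,3];q=K@c/c[2]
            r+=[((q[0]+.5-225)*10,(q[1]+.5-120)*10) if n=="side6" else ((q[0]+.5)/.64,(q[1]+.5)/.64)]
        print(n,th,np.round(r,0).tolist())
s=state();print(s["ee_pos"])
P=cloud(d,K,M);hs=cv2.cvtColor(im,cv2.COLOR_BGR2HSV);m=(hs[...,1]>130)&(hs[...,0]<22)&(hs[...,2]>120);m[int(450*.64):]=0
q=P[m];print("bar top z",np.percentile(q[:,2],[50,90,97]))
E
```

```text
side6 40 [[387.0, 71.0], [227.0, 176.0]]
side6 43 [[379.0, 56.0], [227.0, 176.0]]
side6 45 [[374.0, 46.0], [227.0, 176.0]]
side6 47 [[368.0, 37.0], [227.0, 176.0]]
side6 50 [[360.0, 22.0], [227.0, 176.0]]
wrist6 40 [[397.0, 394.0], [396.0, 500.0]]
wrist6 43 [[397.0, 415.0], [396.0, 500.0]]
wrist6 45 [[397.0, 429.0], [396.0, 500.0]]
wrist6 47 [[396.0, 445.0], [396.0, 500.0]]
wrist6 50 [[396.0, 469.0], [396.0, 500.0]]
[ 0.47284831 -0.22482749  0.14570583]
bar top z [0.14689558 0.14856713 0.14916214]
```

```bash
python3 -m jog '0 0 0 0;0 0 0 0;0 0 0 0;0 0 0 0' && python3 -c "from plant import *;print(sign_off())"
```

```text
time_s: 20.32
ee_pos: [0.4728, -0.2249, 0.1457]
tcp_rot: [-1.096, -2.942, -0.002]
ft_force: [0.5, 5.8, -1.3]
grip_width: 0.0294
gripper_force: 30.0
the job is handed in; nothing more can be done
None
```

The block is seated flat in the nest and released, and the arm is holding the guard at about 45°; I handed the job in at about 20 s, with the tape roll, tin and marker never touched.

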